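# Unclip the spare-bulb case cover

## Task

Open the spare-bulb case so that the frosted heat-lamp bulb inside can be reached: press its snap tab in towards the middle of the cover so that the cover pops up, lift the cover off, and set it down in the steel tray, flat and handle side up. Put the cover down rather than dropping it, and leave the other things on the counter where they are.

Things in the scene. Friction and masses are not known exactly. Their poses are not given: they have to be found in the camera images.
- case: Grey plastic spare-bulb case, fixed, 200 mm (its x) by 126 mm (y), 84 mm high; the rim is flush with the closed cover. Origin: centre of its underside; z up. The snap tab stands near its -x end, which faces roughly towards the robot. Four sprung posts inside push the cover up by about 10 mm (3 to 4 N) once the tab lets it go. A frosted bulb lies inside.
- cover: Loose white plastic cover of the case, a plate 184 mm (x) by 110 mm (y) by 4 mm, 90 to 180 g. Origin: centre of the plate's underside, z up, axes as the case's while on it. Its underside is 80 mm above the counter when closed, 90 mm when popped up (then held by nothing). On top is a plain handle rib (see cover_grip). The tab comes up through a window at x -52 to -26 mm, y -20 to 20 mm.
- cover_grip (a point): Middle of the cover's handle rib, a straight bar 60 mm long in x, 14 mm wide in y, 24 mm high, with nothing beside it. The point lies 12 mm above the plate's top, 12 mm below the rib's top, and 18 mm along x from the cover's origin. Axes as the cover.
- tab_pad (a point): Where to press: middle of the outer (-x) face of the snap tab, 46 mm from the case's origin to -x, 106 mm above the counter, 22 mm above the closed cover. The tab is an upright grey tongue 30 mm wide (y), 4 mm thick (x), standing 32 mm above the closed cover, axes as the case's. Outside it the cover is bare for 46 mm. Keep what pushes 12 mm or more above the closed cover so that it can rise.
- tab_barb (a point): Tip of the barb on the tab's outer side, just over the cover: 4 mm thick, it sticks out 11 mm to -x and hooks 5 mm over the window's edge. Push tab_pad horizontally along the case's +x (towards the handle rib) by 8 mm or more and the cover is free and rises. Then let go: the tab springs back and the barb lies under the raised cover, which lifts straight up.
- tab (a joint): Bending of the snap tab about its foot, rad: 0 at rest, grows as it is pressed in; the cover is let go above about 0.07, the stop is at 0.15 (15 mm at tab_pad). It is springy: takes about 3 N to start and 5 to 6 N to press home.
- tray: Shallow steel tray, fixed, 260 mm (x) by 170 mm (y) outside, walls 5 mm thick and 18 mm high, floor 5 mm above the counter. Origin: centre of its underside; z up.
- hinge_a: White nylon hinge joint lying flat, 109 mm long (x), 34 mm wide at its middle disc, 14 mm high. Origin under its centre. A bystander, between case and tray, nearer to the robot.
- hinge_b: Second, like hinge_a; a bystander between case and tray, farther from the robot.
- caliper: Steel vernier caliper, 200 mm long (x), 88 mm over the jaws, 11 mm high, lying behind. Origin under the middle of its beam. A bystander.
- orthosis: Carbon-black ankle foot orthosis shell lying on its calf side at the left, 260 mm long (y), 105 mm wide, foot plate standing to 192 mm. Origin underneath. A bystander.
- tape: Roll of grey strapping tape lying flat at the right, 90 mm across, 38 mm high. Origin under its centre. A bystander.
- spray: White bottle, 60 mm across, 170 mm tall, behind on the right. Origin under its centre. A bystander.
- cup: White cup, 80 mm across, 90 mm tall, behind on the left. Origin under its centre. A bystander.
There are look-alikes about, which are no part of the job. Several things have the shape of the case; the one meant has the colours described above.

How it is judged:
By the outcome, as a careful person would: the job done as asked, in the order asked, and still so for the second after the job is handed in, with the robot touching nothing.
It also fails if it takes over 42 s, if anything falls off the work surface, if the arm or the gripper's body presses on something with over 40 N, if the wrist force passes 120 N, or if a joint passes its speed limit or range.

## Robot

A 6-joint arm with a two-finger parallel gripper is mounted at the origin on the work surface. World frame = base frame: x ahead of the robot, y to its left, z up, the work surface at z = 0. Lengths are in m, angles in degrees, forces in N, time in s.
With the tool pointing down it reaches from about 0.4 to 0.825 m from the base axis. Payload 7 kg.
Tool frame: the origin (TCP) lies between the finger pads; the fingertips stand 22 mm ahead of it and the grasp point (between the pads) lies 3 mm ahead of it; z points along the fingers, y is the line along which they close (so a half turn about z gives the same grasp; the last joint's range is limited). The gripper opens to 88 mm and grips with 3 to 60 N. Pads are 19 mm wide; open, the fingers measure 130 mm over their backs; the gripper's body (78 mm by 193 mm) begins 47 mm behind the grasp point.
Start: joints at [-47.492, 20.546, 0.682, 0, -70.136, -16.507], TCP at [0.296, -0.607, 0.249] pointing down, gripper open.
Joint ranges: [-176.03, 176.03], [-82.01, 121.73], [-58.28, 71.71], [-173.87, 95.51], [-174.79, -0.11], [-173.66, 173.66]. Speed limits (degrees/s): [136.94, 136.94, 172.46, 180, 180, 180].

## Interface

Orientations are given as [roll, pitch, yaw] about the fixed x, y, z axes, in that order (R = Rz(yaw) Ry(pitch) Rx(roll)).
In Python, from plant import ctrl gives the robot as it stands.
- The arm moves only by the tool apply_moves, never from a script. Its argument "targets" is a list of rows, each an object with "travel": the shift along the tool's x, y, z in mm, a list of three; "roll": the turn about the tool's z in degrees; "jaw": the finger opening in mm, from 0 to 87.6. In form: [{"travel": [tx, ty, tz], "roll": roll, "jaw": jaw}, ...]. A call has 1 to 10 rows; each row shifts and turns the commanded pose from where the row before left it, along the tool's axes as they then stand; what a row does not reach is not made up. A row lasts 1/10 s, in which the tool goes at most 50 mm and 8.59 degrees, less where a joint would pass 70% of its speed; a pose out of reach is approached as far as the arm can. A call with a gripper value outside its range is refused whole. The fingers move at their own pace and stop on an object; the grip force is fixed at half the most. Time passes only in rows, so rows that do not move let the fingers close. It gives the time, the measured TCP pose, the force, the opening and the grip force at its end, in the units of the state.
- ctrl.get_obs(): the state, without advancing time (a new reading comes with each control period).
- ctrl.snapshot(name): name is "scene" or "side" or "wrist"; returns the picture (480x640x3 uint8, red, green, blue); there is no depth.
- ctrl.calibration(name): a dict with "K" (3x3 intrinsics, pixels), "dist_coeffs" ([k1, k2, p1, p2, k3] as OpenCV has them; the pictures are not rectified), "extrinsics" (4x4, takes a point from camera to world coordinates); the wrist camera has in their place "hand_eye" (4x4, takes a point from camera to tool coordinates, whose origin is the TCP and whose axes are the flange's). Camera axes: x right, y down, z forward; pixel columns grow to the right and rows downward; lengths in m; the calibration is good to about 2 mm. A picture is of the moment at which its call begins: read the wrist's pose just before it. calibration takes no time and is no camera call.
- ctrl.close_job(): hands the job in; it is judged then, once.
The state is a dict: "clock": time; "joint_pos": joint angles; "qvel": joint speeds; "tau": joint torques, N m; "tool_pos": TCP position; "orientation": TCP orientation; "force": force on the tool from outside, world axes, zero at the start; "moment": the same for the moment, N m; "opening": finger opening in m; "gripper_force": force on a finger pad.
Only numpy, scipy, OpenCV 4.12 (cv2) and the standard library are available. Lean on these libraries where they do the work, as an engineer would, in place of code of your own. Each camera call takes 0.05 s, during which the arm holds its last target. There are 200 camera calls.

## Working session

There is one attempt and no reset: what is moved stays moved. The work goes in short steps, Python scripts to look and compute and a tool call to move; the robot and the scene stay as the last step left them, time stands still between calls to the robot, and variables do not carry over. Pictures are saved under pics/ and viewed, at most 11 in all, crops included, and the job is handed in when it is done.

Besides the shell and the picture viewer there is one more tool, called after ">>>" as name(argument=value, ...), one argument or row to a line, values as JSON. apply_moves: Moves the arm, as the interface text tells. Its arguments: {"type":"object","properties":{"targets":{"type":"array","items":{"type":"object","properties":{"travel":{"type":"array","items":{"type":"number"}},"roll":{"type":"number"},"jaw":{"type":"number"}}}}},"required":["targets"]}

```bash
mkdir -p pics; ls
python3 - <<'E'
from plant import ctrl
import cv2
print(ctrl.get_obs())
for n in("scene","side"):
    cv2.imwrite(f"pics/{n}0.png",ctrl.snapshot(n)[:,:,::-1]); c=ctrl.calibration(n); print(n,c)
print(ctrl.calibration("wrist"))
E
```

```text
pics
{'clock': 0.0, 'joint_pos': array([-4.74938435e+01,  2.05918648e+01,  6.33061367e-01, -1.99624852e-02,
       -7.01381504e+01, -1.65056286e+01]), 'qvel': array([-0.09939964,  0.0525538 , -0.07843994,  0.03260281, -0.03175974,
        0.05859251]), 'tau': array([-5.40043675e-04, -5.82720387e+01,  2.93068027e+01,  6.99712694e+00,
        7.16385766e-03, -1.48129961e-04]), 'tool_pos': array([ 0.29565779, -0.6062782 ,  0.24761292]), 'orientation': array([ 1.79901709e+02, -9.55552402e-03, -1.54006262e+02]), 'force': array([ 0.96745488,  0.15882723, -0.64745042]), 'moment': array([-0.0236899 ,  0.01296656,  0.00077673]), 'gripper_force': 0.0, 'opening': 0.08763750087545089}
scene {'K': array([[568.40264721,   0.        , 319.64136295],
       [  0.        , 568.40264721, 240.31925052],
       [  0.        ,   0.        ,   1.        ]]), 'dist_coeffs': array([-0.09039822,  0.        ,  0.        ,  0.        ,  0.        ]), 'extrinsics': array([[-0.66406044,  0.58623811, -0.46405669,  1.18538283],
       [ 0.74752628,  0.50802865, -0.42791512,  0.62078651],
       [-0.01510605, -0.63
[... 516 characters left out ...]
95075, -0.55175304,  0.71552362],
       [ 0.        ,  0.        ,  0.        ,  1.        ]])}
{'K': array([[358.33325649,   0.        , 316.04031528],
       [  0.        , 358.33325649, 241.52367799],
       [  0.        ,   0.        ,   1.        ]]), 'dist_coeffs': array([-0.02304786,  0.        ,  0.        ,  0.        ,  0.        ]), 'hand_eye': array([[-1.87385486e-04, -9.59082157e-01, -2.83127853e-01,
         7.54421776e-02],
       [ 9.99999973e-01, -2.18122717e-04,  7.70398412e-05,
        -1.69247599e-04],
       [-1.35644154e-04, -2.83127831e-01,  9.59082172e-01,
        -1.35413134e-01],
       [ 0.00000000e+00,  0.00000000e+00,  0.00000000e+00,
         1.00000000e+00]])}
```

View pics/scene0.png

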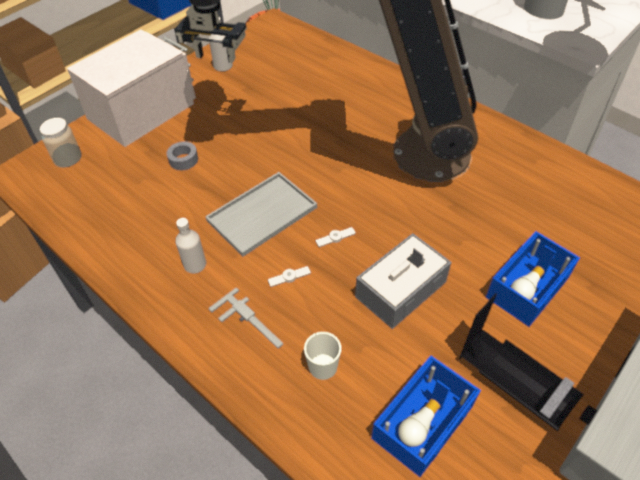

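View pics/side0.png

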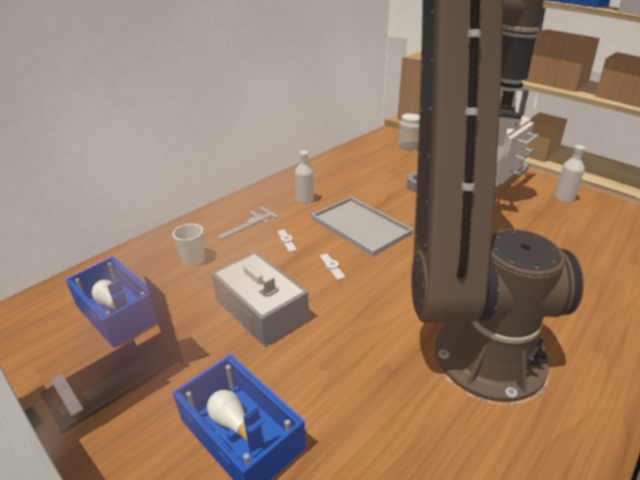

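The scene view shows the grey case with its white cover at about (403,280). The case's top corners are about (357,283), (412,237), (449,262) and (394,311). The tray's corners are about (207,213), (278,175), (316,205) and (243,250). The two hinges lie between them at (335,237) and (290,276), and the blue cases are look-alikes. The side view agrees.

```bash
cat > h.py <<'E'
import numpy as np, cv2
from plant import ctrl
from scipy.spatial.transform import Rotation as R
def tool():
    o=ctrl.get_obs(); T=np.eye(4); T[:3,:3]=R.from_euler('xyz',o['orientation'],degrees=True).as_matrix(); T[:3,3]=o['tool_pos']; return T
def back(name,px,z,T=None):
    c=ctrl.calibration(name); E=T@c['hand_eye'] if name=='wrist' else c['extrinsics']
    u=cv2.undistortPoints(np.array(px,float).reshape(-1,1,2),c['K'],c['dist_coeffs']).reshape(-1,2)
    d=np.c_[u,np.ones(len(u))]@E[:3,:3].T
    return E[:3,3]+d*((z-E[2,3])/d[:,2])[:,None]
def proj(name,P,T=None):
    c=ctrl.calibration(name); E=T@c['hand_eye'] if name=='wrist' else c['extrinsics']
    W=np.linalg.inv(E); return cv2.projectPoints(np.array(P,float).reshape(-1,1,3),cv2.Rodrigues(W[:3,:3])[0],W[:3,3],c['K'],c['dist_coeffs'])[0].reshape(-1,2)
E
python3 - <<'E'
from h import *
np.set_printoptions(precision=3,suppress=True)
def rep(P):
    print(P[:,:2],P.mean(0)[:2],[np.linalg.norm(P[i]-P[i-1]) for i in range(4)],[np.degrees(np.arctan2(*(P[i]-P[i-1])[1::-1])) for i in range(4)])
rep(back('scene',[(357,283),(412,237),(449,262),(394,311)],.084))
rep(back('scene',[(207,213),(278,175),(316,205),(243,250)],.018))
print(back('scene',[(335,237),(290,276)],.01))
o=cv2.imread('pics/scene0.png')[220:330,340:470]; cv2.imwrite('pics/c1.png',cv2.resize(o,None,fx=5,fy=5,interpolation=2))
E
```

```text
[[0.569 0.168]
 [0.371 0.184]
 [0.376 0.297]
 [0.574 0.28 ]] [0.473 0.232] [np.float64(0.11187922396277661), np.float64(0.19841287170011132), np.float64(0.11347736081803679), np.float64(0.19836570620899374)] [np.float64(-92.4666513987935), np.float64(175.54412657300065), np.float64(87.47823099263833), np.float64(-4.91828406245844)]
[[ 0.622 -0.319]
 [ 0.387 -0.274]
 [ 0.403 -0.111]
 [ 0.646 -0.149]] [ 0.514 -0.214] [np.float64(0.17203415749730747), np.float64(0.2393541984895394), np.float64(0.16400738551221825), np.float64(0.24605652496710173)] [np.float64(-98.0858550178116), np.float64(169.15271808824932), np.float64(84.34542091808484), np.float64(-8.867586658305097)]
[[ 0.451 -0.001  0.01 ]
 [ 0.622 -0.004  0.01 ]]
```

View pics/c1.png

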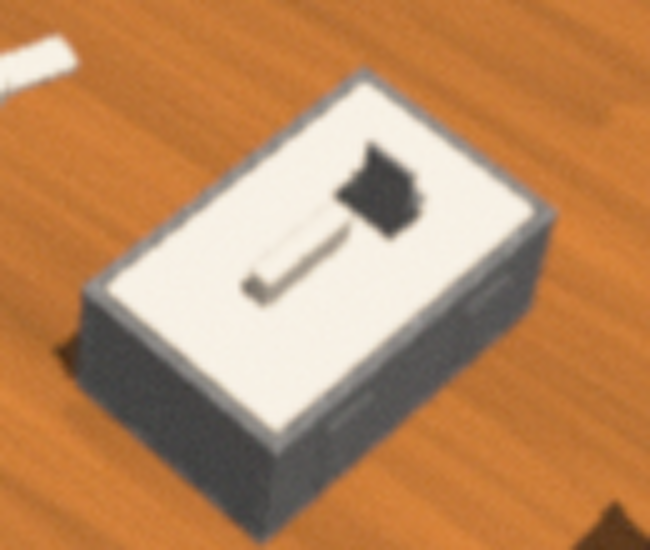

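The crop puts the case's outer corners at about (358,278), (413,234), (451,262) and (396,309). The tab is near (417,257) and the rib runs from (391,277) to (409,264). So the case is at about (0.475, 0.232) with yaw about -5°, and the tray at about (0.514, -0.214) with yaw about -9°. I'll move over the tray first, turning to yaw about 175°.

>>> apply_moves(
  targets=[
    {"travel": [-37,26,0],"roll": 4,"jaw": 20},
    {"travel": [-37,26,0],"roll": 0,"jaw": 0},
    {"travel": [-37,26,0],"roll": 0,"jaw": 0},
    {"travel": [-37,26,0],"roll": 0,"jaw": 0},
    {"travel": [-37,26,0],"roll": 0,"jaw": 0},
    {"travel": [-37,26,0],"roll": 0,"jaw": 0},
    {"travel": [-37,26,0],"roll": 0,"jaw": 0},
    {"travel": [-37,26,0],"roll": 7,"jaw": 0},
    {"travel": [0,0,0],"roll": 8,"jaw": 0},
    {"travel": [0,0,0],"roll": 8,"jaw": 0},
  ],
)

```text
clock: 1.1
tool_pos: [0.4904, -0.2996, 0.2482]
orientation: [180.0, -0.0, 178.8]
force: [0.4, -0.5, 0.3]
opening: 0.0135
gripper_force: 0.0
```

>>> apply_moves(
  targets=[
    {"travel": [-20,25,0],"roll": 4,"jaw": 0},
    {"travel": [-20,25,0],"roll": 0,"jaw": 0},
    {"travel": [0,0,0],"roll": 0,"jaw": 0},
    {"travel": [0,0,0],"roll": 0,"jaw": 0},
  ],
)

```text
clock: 1.5
tool_pos: [0.5323, -0.2529, 0.248]
orientation: [180.0, -0.1, 175.1]
force: [-0.3, 0.4, 1.1]
opening: 0.0006
gripper_force: 0.0
```

Run:
```python
from h import *
T=tool(); print(T); np.save('Tt.npy',T); cv2.imwrite("pics/w1.png",ctrl.snapshot('wrist')[:,:,::-1])
```

```text
[[-9.96313775e-01  8.57775065e-02 -1.03991165e-03  5.32336605e-01]
 [ 8.57772481e-02  9.96314297e-01  2.90678373e-04 -2.52855623e-01]
 [ 1.06101251e-03  2.00406107e-04 -9.99999417e-01  2.48016851e-01]
 [ 0.00000000e+00  0.00000000e+00  0.00000000e+00  1.00000000e+00]]
```

View pics/w1.png

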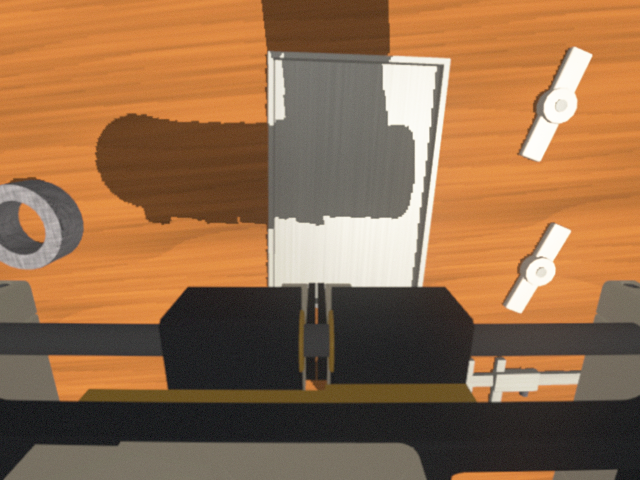

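The gripper hides the lower half of the wrist view. The tray's near edge runs from (269,53) to (449,60). Its left edge goes down to (268,287) and its right edge down to about (424,287).

Run:
```python
from h import *
np.set_printoptions(precision=4,suppress=True)
T=np.load('Tt.npy')
P=back('wrist',[(268,53),(449,59),(267,287),(424,287)],.018,T)[:,:2]; print(P)
a=lambda v:np.degrees(np.arctan2(v[1],v[0]))
print(a(P[2]-P[0]),a(P[3]-P[1]),a(P[1]-P[0])-90,np.linalg.norm(P[1]-P[0]))
y=np.radians((a(P[2]-P[0])+a(P[3]-P[1])+a(P[1]-P[0])-90)/3); c=(P[0]+P[1])/2+.13*np.array([np.cos(y),np.sin(y)]); print('tray',c,np.degrees(y))
# orthosis foot plate via scene/side
print(back('scene',[(491,300),(462,350),(478,320)],.19), back('side',[(148,275),(186,360)],.19))
# scene, case
Q=back('scene',[(358,277.6),(412.6,233.6),(450.6,261.6),(396,309)],.084);print(Q,Q.mean(0))
# model check: project scene tray
Rz=lambda y:np.array([[np.cos(y),-np.sin(y)],[np.sin(y),np.cos(y)]])
C=np.array([[.13,-.085],[-.13,-.085],[-.13,.085],[.13,.085]])@Rz(y).T+c
print(proj('scene',np.c_[C,np.full(4,.018)]))
```

```text
[[ 0.3792 -0.2838]
 [ 0.3983 -0.1164]
 [ 0.6119 -0.3137]
 [ 0.6269 -0.1406]]
-7.303171028593492 -6.030258675970127 -6.5159473784132445 0.16851207588317516
tray [ 0.5179 -0.2151] -6.616459027658952
[[0.4803 0.4497 0.19  ]
 [0.618  0.4673 0.19  ]
 [0.5393 0.4548 0.19  ]] [[0.5355 0.4383 0.19  ]
 [0.3031 0.5066 0.19  ]]
[[0.5558 0.1603 0.084 ]
 [0.3615 0.1784 0.084 ]
 [0.3729 0.2993 0.084 ]
 [0.5669 0.2803 0.084 ]] [0.4643 0.2296 0.084 ]
[[203.9958 217.0287]
 [277.4084 171.9901]
 [315.8722 203.3372]
 [240.9454 253.1437]]
```

>>> apply_moves(
  targets=[
    {"travel": [5,30,-2],"roll": 0,"jaw": 0},
    {"travel": [5,35,-2],"roll": 0,"jaw": 0},
    {"travel": [5,35,-2],"roll": 0,"jaw": 0},
    {"travel": [5,35,-2],"roll": 0,"jaw": 0},
    {"travel": [5,35,-2],"roll": 0,"jaw": 0},
    {"travel": [5,35,-2],"roll": 0,"jaw": 0},
    {"travel": [5,35,-2],"roll": 0,"jaw": 0},
    {"travel": [5,35,-2],"roll": 0,"jaw": 0},
    {"travel": [5,35,-2],"roll": 0,"jaw": 0},
    {"travel": [5,35,-2],"roll": 0,"jaw": 0},
  ],
)

```text
clock: 2.55
tool_pos: [0.512, 0.095, 0.2688]
orientation: [180.0, 0.0, 174.9]
force: [0.7, -0.2, 0.0]
opening: 0.0005
gripper_force: 0.0
```

>>> apply_moves(
  targets=[
    {"travel": [5,35,0],"roll": 0,"jaw": 0},
    {"travel": [5,35,0],"roll": 0,"jaw": 0},
    {"travel": [5,35,0],"roll": 0,"jaw": 0},
    {"travel": [5,30,0],"roll": 0,"jaw": 0},
    {"travel": [0,0,0],"roll": 0,"jaw": 0},
    {"travel": [0,0,0],"roll": 0,"jaw": 0},
    {"travel": [0,0,0],"roll": 0,"jaw": 0},
  ],
)

```text
clock: 3.25
tool_pos: [0.5043, 0.2296, 0.2686]
orientation: [-180.0, -0.0, 175.0]
force: [0.8, -0.3, 0.3]
opening: 0.0001
gripper_force: 0.0
```

Run:
```python
from h import *
T=tool(); print(T); np.save('Tc.npy',T); cv2.imwrite("pics/w2.png",ctrl.snapshot('wrist')[:,:,::-1])
```

```text
[[-9.96118858e-01  8.80180855e-02 -1.95074973e-04  5.04317498e-01]
 [ 8.80181283e-02  9.96118848e-01 -2.22777790e-04  2.29636370e-01]
 [ 1.74709383e-04 -2.39083292e-04 -9.99999956e-01  2.68560997e-01]
 [ 0.00000000e+00  0.00000000e+00  0.00000000e+00  1.00000000e+00]]
```

View pics/w2.png

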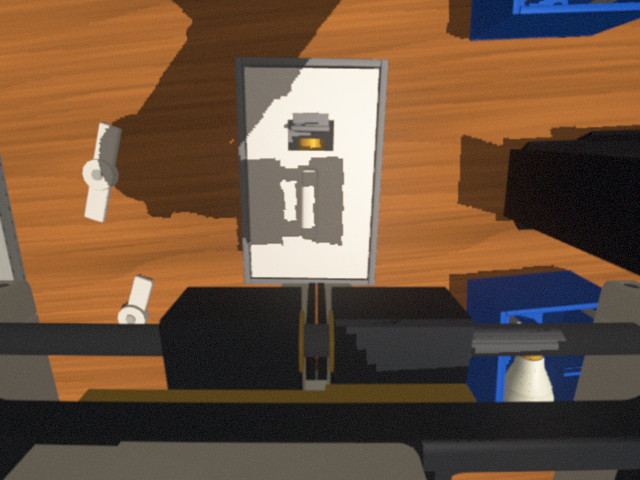

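The wrist view shows the case rim with corners at about (236,58), (387,61), (375,284) and (245,284). The tab is at about (310,116), and the rib runs from (308,170) to (308,228).

Run:
```python
from h import *
np.set_printoptions(precision=4,suppress=True)
T=np.load('Tc.npy')
P=back('wrist',[(236,58),(387,61),(375,284),(245,284)],.084,T)[:,:2]; print(P,P.mean(0))
print([np.linalg.norm(P[i]-P[i-1]) for i in range(4)],[np.degrees(np.arctan2(*(P[i]-P[i-1])[::-1])) for i in range(4)])
a=np.radians(-5.3); ex=np.array([np.cos(a),np.sin(a)]);c=P.mean(0)
for z,pt in((.116,(310,115)),(.108,(308,172)),(.108,(308,228))): 
    q=back('wrist',[pt],z,T)[0,:2]-c; print(z,q@ex,q@[-ex[1],ex[0]])
ey=np.array([-ex[1],ex[0]])
for c2 in (c,np.array([.4643,.2296])):
  pts=[np.r_[c2+x*ex+y*ey,z] for x,y,z in((-.1,.063,.084),(-.1,-.063,.084),(.1,-.063,.084),(.1,.063,.084),(-.046,0,.116),(-.012,0,.108),(.048,0,.108))]
  print(proj('wrist',pts,T)); print(proj('scene',pts))
```

```text
[[0.3623 0.1772]
 [0.3754 0.2995]
 [0.5708 0.2813]
 [0.5598 0.1562]] [0.4671 0.2286]
[np.float64(0.198589702634339), np.float64(0.12303607279942992), np.float64(0.19622917728075942), np.float64(0.1255701669010077)] [np.float64(173.93661151701326), np.float64(83.87380695725568), np.float64(-5.329275187568055), np.float64(-95.0404497342755)]
0.116 -0.05389607695397498 -5.208094666658576e-05
0.108 -0.010251332660239958 -0.0018331526943162536
0.108 0.03683622578353492 -0.0019296637806836795
[[388.1319  58.0825]
 [233.3067  57.4495]
 [245.5418 284.9737]
 [375.8471 285.5183]
 [310.0712 125.8486]
 [310.248  169.8345]
 [310.2701 240.5895]]
[[450.9282 261.9487]
 [411.4908 232.9697]
 [355.4365 278.0796]
 [395.1498 311.0109]
 [418.0365 251.1262]
 [408.1985 261.0809]
 [391.003  275.4289]]
[[389.2853  54.2799]
 [234.071   53.6357]
 [246.1938 282.2607]
 [376.8072 282.805 ]
 [311.089  121.9749]
 [311.2068 166.2963]
 [311.1765 237.4217]]
[[451.9184 261.4837]
 [412.4695 232.5416]
 [356.5184 277.5948]
 [396.2517 310.4818]
 [419.0666 250.6614]
 [409.2427 260.6066]
 [392.0808 274.9358]]
```

>>> apply_moves(
  targets=[
    {"travel": [28,-1,0],"roll": 0,"jaw": 0},
    {"travel": [28,-1,0],"roll": 0,"jaw": 0},
    {"travel": [28,-1,10],"roll": 0.3,"jaw": 0},
    {"travel": [29,-1,20],"roll": 0,"jaw": 0},
    {"travel": [0,0,30],"roll": 0,"jaw": 0},
    {"travel": [0,0,30],"roll": 0,"jaw": 0},
    {"travel": [0,0,30],"roll": 0,"jaw": 0},
    {"travel": [0,0,20],"roll": 0,"jaw": 0},
    {"travel": [0,0,8],"roll": 0,"jaw": 0},
    {"travel": [0,0,0],"roll": 0,"jaw": 0},
  ],
)

```text
clock: 4.3
tool_pos: [0.3914, 0.2358, 0.1201]
orientation: [-179.9, -0.0, 174.6]
force: [0.3, 0.2, 0.5]
opening: 0.0004
gripper_force: 0.0
```

>>> apply_moves(
  targets=[
    {"travel": [0,0,0],"roll": 0,"jaw": 0},
    {"travel": [0,0,0],"roll": 0,"jaw": 0},
  ],
)

```text
clock: 4.5
tool_pos: [0.392, 0.2373, 0.1218]
orientation: [179.9, 0.1, 174.7]
force: [-0.2, -0.2, -0.2]
opening: 0.0005
gripper_force: 0.0
```

Run:
```python
from h import *
s=cv2.resize(ctrl.snapshot('scene')[200:330,340:480,::-1],None,fx=4,fy=4,interpolation=2)
w=ctrl.snapshot('wrist')[100:400,200:440,::-1]
w=cv2.resize(w,None,fx=.8*1,fy=.8); c=np.zeros((520,560+192,3),np.uint8); c[:,:560]=s; c[:240,560:]=w; cv2.imwrite('pics/c3.png',c)
```

```text
(no output)
```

View pics/c3.png

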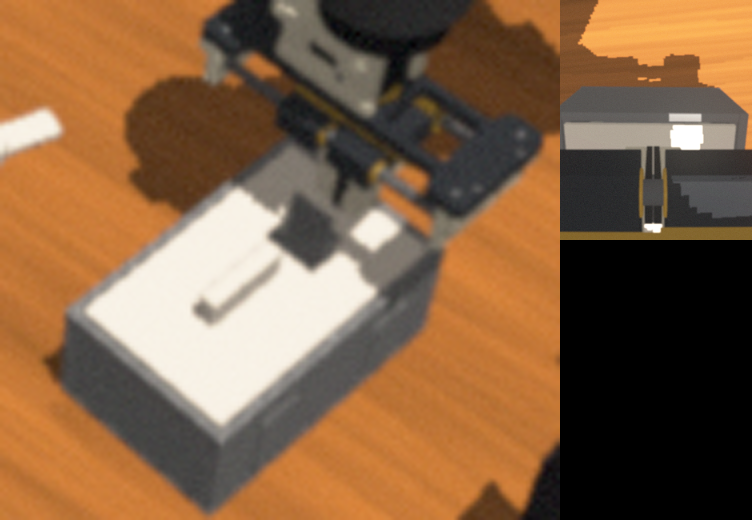

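The closed fingers stand just outside the tab, over bare cover, at about (340,185) in the crop. Next I push.

>>> apply_moves(
  targets=[
    {"travel": [-6,0,0],"roll": 0,"jaw": 0},
    {"travel": [-6,0,0],"roll": 0,"jaw": 0},
    {"travel": [-3,0,0],"roll": 0,"jaw": 0},
    {"travel": [0,0,0],"roll": 0,"jaw": 0},
  ],
)

```text
clock: 5.0
tool_pos: [0.4069, 0.2354, 0.1205]
orientation: [-180.0, -0.0, 174.7]
force: [0.6, -0.6, -1.1]
opening: 0.0004
gripper_force: 0.0
```

>>> apply_moves(
  targets=[
    {"travel": [-3,0,0],"roll": 0,"jaw": 0},
    {"travel": [-3,0,0],"roll": 0,"jaw": 0},
    {"travel": [0,0,0],"roll": 0,"jaw": 0},
  ],
)

```text
clock: 5.3
tool_pos: [0.412, 0.2346, 0.1202]
orientation: [-180.0, -0.1, 174.7]
force: [-3.0, 0.7, -0.7]
opening: 0.0003
gripper_force: 1.5
```

>>> apply_moves(
  targets=[
    {"travel": [-3,0,0],"roll": 0,"jaw": 0},
    {"travel": [0,0,0],"roll": 0,"jaw": 0},
  ],
)

```text
clock: 5.5
tool_pos: [0.4148, 0.2342, 0.12]
orientation: [-179.9, -0.1, 174.7]
force: [-4.1, 1.7, -3.4]
opening: 0.0005
gripper_force: 2.0
```

>>> apply_moves(
  targets=[
    {"travel": [-3,0,0],"roll": 0,"jaw": 0},
    {"travel": [-2,0,0],"roll": 0,"jaw": 0},
    {"travel": [0,0,0],"roll": 0,"jaw": 0},
  ],
)

```text
clock: 5.8
tool_pos: [0.42, 0.2337, 0.1202]
orientation: [-179.9, -0.0, 174.7]
force: [-5.1, -0.1, -3.2]
opening: 0.0002
gripper_force: 2.2
```

>>> apply_moves(
  targets=[
    {"travel": [-2,0,0],"roll": 0,"jaw": 0},
    {"travel": [0,0,0],"roll": 0,"jaw": 0},
    {"travel": [0,0,0],"roll": 0,"jaw": 0},
  ],
)

```text
clock: 6.1
tool_pos: [0.4219, 0.2336, 0.1203]
orientation: [-180.0, -0.0, 174.7]
force: [-5.2, -0.5, -2.8]
opening: 0.0005
gripper_force: 2.3
```

Run:
```python
from h import *
print(ctrl.get_obs()['force'])
s=cv2.resize(ctrl.snapshot('scene')[220:330,340:470,::-1],None,fx=4,fy=4,interpolation=2)
cv2.imwrite('pics/c4.png',s)
```

```text
[-5.20948653 -0.47348901 -2.81095025]
```

View pics/c4.png

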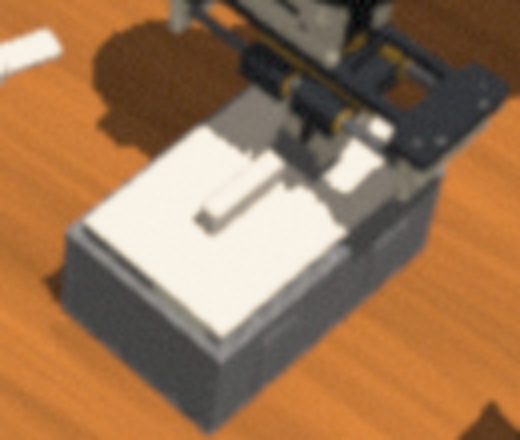

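The cover has popped up: a dark gap shows under its far edge at about (130,280) in the crop. I'll withdraw, rise, open the jaws and move over the rib.

>>> apply_moves(
  targets=[
    {"travel": [8,0,0],"roll": 0,"jaw": 0},
    {"travel": [10,0,0],"roll": 0,"jaw": 0},
    {"travel": [10,0,0],"roll": 0,"jaw": 0},
    {"travel": [0,0,-10],"roll": 0,"jaw": 0},
    {"travel": [0,0,-25],"roll": 0,"jaw": 0},
    {"travel": [0,0,-25],"roll": 0,"jaw": 0},
    {"travel": [-20,0,-10],"roll": 0,"jaw": 44},
    {"travel": [-25,0,0],"roll": 0,"jaw": 44},
    {"travel": [-25,0,0],"roll": 0,"jaw": 44},
    {"travel": [-20,-1,0],"roll": 0,"jaw": 44},
  ],
)

```text
clock: 7.15
tool_pos: [0.4857, 0.2277, 0.192]
orientation: [179.9, 0.1, 174.7]
force: [-0.4, -0.2, -0.7]
opening: 0.0268
gripper_force: 0.0
```

>>> apply_moves(
  targets=[
    {"travel": [0,0,0],"roll": 0,"jaw": 44},
    {"travel": [0,0,0],"roll": 0,"jaw": 44},
    {"travel": [0,0,0],"roll": 0,"jaw": 44},
  ],
)

```text
clock: 7.45
tool_pos: [0.4835, 0.2273, 0.191]
orientation: [180.0, 0.0, 174.7]
force: [-0.2, -0.1, 0.3]
opening: 0.0433
gripper_force: 0.0
```

Run:
```python
from h import *
T=tool(); print(T[:3,3]); np.save('Tg.npy',T)
a=np.radians(-5.3); ex=np.array([np.cos(a),np.sin(a)]);ey=np.array([-ex[1],ex[0]]); c=np.array([.466,.2285])
print(proj('wrist',[np.r_[c+x*ex+y*ey,.118] for x in(-.012,.048) for y in(-.007,.007)],T))
s=cv2.resize(ctrl.snapshot('scene')[230:330,340:470,::-1],None,fx=4,fy=4,interpolation=2)[:,:440]
w=ctrl.snapshot('wrist')[120:320,240:400,::-1]; w=cv2.resize(w,(320,400))
cv2.imwrite('pics/c5.png',np.hstack([s,w]))
```

```text
[0.48353342 0.22730817 0.19102197]
[[302.68301939 216.37035169]
 [326.24265444 216.37324918]
 [303.66508362 307.84763065]
 [325.46668395 307.85073649]]
```

View pics/c5.png

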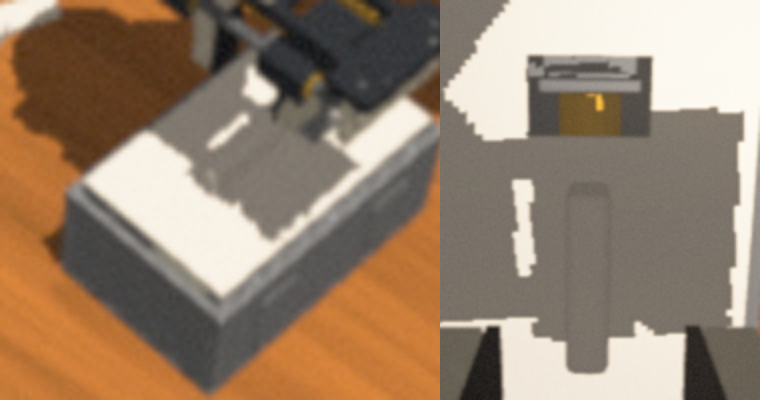

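The cover is up and sits evenly. The rib, at columns 303 to 324 in the full wrist image, is centred on the prediction. I'll go down and grip.

>>> apply_moves(
  targets=[
    {"travel": [0,0,20],"roll": 0,"jaw": 44},
    {"travel": [0,0,20],"roll": 0,"jaw": 44},
    {"travel": [0,0,17],"roll": 0,"jaw": 44},
    {"travel": [0,0,10],"roll": 0,"jaw": 44},
    {"travel": [0,0,4],"roll": 0,"jaw": 44},
    {"travel": [0,0,0],"roll": 0,"jaw": 44},
    {"travel": [0,0,0],"roll": 0,"jaw": 44},
  ],
)

```text
clock: 8.25
tool_pos: [0.4842, 0.2275, 0.1203]
orientation: [180.0, 0.0, 174.7]
force: [0.9, -0.0, -0.3]
opening: 0.0441
gripper_force: 0.0
```

>>> apply_moves(
  targets=[
    {"travel": [0,0,0],"roll": 0,"jaw": 24},
    {"travel": [0,0,0],"roll": 0,"jaw": 16},
    {"travel": [0,0,0],"roll": 0,"jaw": 8},
    {"travel": [0,0,0],"roll": 0,"jaw": 0},
    {"travel": [0,0,0],"roll": 0,"jaw": 0},
    {"travel": [0,0,0],"roll": 0,"jaw": 0},
  ],
)

```text
clock: 8.85
tool_pos: [0.4839, 0.2271, 0.1196]
orientation: [-180.0, -0.0, 174.7]
force: [-0.5, -0.6, 0.4]
opening: 0.0137
gripper_force: 30.0
```

>>> apply_moves(
  targets=[
    {"travel": [0,0,-4],"roll": 0,"jaw": 0},
    {"travel": [0,0,-8],"roll": 0,"jaw": 0},
    {"travel": [0,0,-12],"roll": 0,"jaw": 0},
    {"travel": [0,0,-16],"roll": 0,"jaw": 0},
    {"travel": [0,0,-20],"roll": 0,"jaw": 0},
    {"travel": [0,0,-20],"roll": 0,"jaw": 0},
    {"travel": [0,0,-10],"roll": 0,"jaw": 0},
    {"travel": [0,0,-5],"roll": 0,"jaw": 0},
    {"travel": [0,0,0],"roll": 0,"jaw": 0},
    {"travel": [0,0,0],"roll": 0,"jaw": 0},
  ],
)

```text
clock: 9.85
tool_pos: [0.4835, 0.227, 0.2138]
orientation: [-180.0, -0.1, 174.7]
force: [-0.7, 0.0, -1.3]
opening: 0.0136
gripper_force: 30.0
```

Run:
```python
from h import *
o=ctrl.get_obs();print(o['force'],o['opening'],o['moment'])
T=tool(); p=T[:3,3]; a=np.radians(-6.6)
g=np.array([.518,-.215])+.018*np.array([np.cos(a),np.sin(a)]); print(p,g,T[:2,:2].T@(g-p[:2])*1000, 'roll',o['orientation'][2]-(180-6.6))
s=cv2.resize(ctrl.snapshot('scene')[150:350,320:500,::-1],None,fx=3,fy=3,interpolation=2)
cv2.imwrite('pics/c6.png',s)
```

```text
[-0.67725488  0.01796147 -1.31435264] 0.01362433236967253 [-0.06180784 -0.08421137  0.01448805]
[0.48351434 0.22697944 0.21383709] [ 0.53588071 -0.21706887] [ -93.21870384 -437.30009786] roll 1.2922360445377024
```

View pics/c6.png

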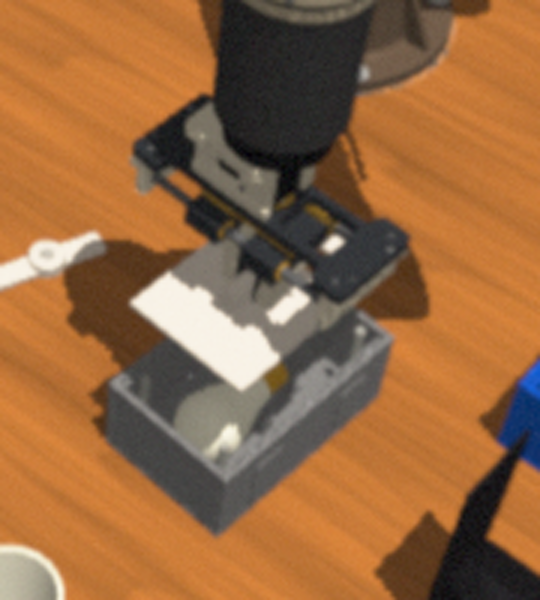

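The cover is held, looks level and is clear of the case, and the bulb is exposed at about (215,415). I'll carry the cover to the tray.

>>> apply_moves(
  targets=[
    {"travel": [-3,-14,0],"roll": 0,"jaw": 0},
    {"travel": [-6,-28,0],"roll": 0,"jaw": 0},
    {"travel": [-6,-28,0],"roll": 0,"jaw": 0},
    {"travel": [-6,-28,0],"roll": 0,"jaw": 0},
    {"travel": [-6,-28,0],"roll": 0,"jaw": 0},
    {"travel": [-6,-28,0],"roll": 0,"jaw": 0},
    {"travel": [-6,-28,0],"roll": 0,"jaw": 0},
    {"travel": [-6,-28,0],"roll": 0,"jaw": 0},
    {"travel": [-6,-28,0],"roll": 0,"jaw": 0},
    {"travel": [-6,-28,0],"roll": 0,"jaw": 0},
  ],
)

```text
clock: 10.9
tool_pos: [0.5155, -0.0447, 0.2139]
orientation: [-180.0, -0.1, 174.7]
force: [0.5, 0.1, -1.5]
opening: 0.0137
gripper_force: 30.0
```

>>> apply_moves(
  targets=[
    {"travel": [-6,-28,0],"roll": 0,"jaw": 0},
    {"travel": [-6,-28,0],"roll": 0,"jaw": 0},
    {"travel": [-6,-28,0],"roll": 0,"jaw": 0},
    {"travel": [-6,-28,0],"roll": 0,"jaw": 0},
    {"travel": [-6,-28,0],"roll": 0,"jaw": 0},
    {"travel": [-6,-20,0],"roll": 0,"jaw": 0},
    {"travel": [0,-11,0],"roll": 1.3,"jaw": 0},
    {"travel": [0,0,0],"roll": 0,"jaw": 0},
    {"travel": [0,0,0],"roll": 0,"jaw": 0},
  ],
)

```text
clock: 11.8
tool_pos: [0.5356, -0.2165, 0.2141]
orientation: [180.0, -0.1, 173.4]
force: [-0.0, 1.2, -2.0]
opening: 0.0139
gripper_force: 30.0
```

Run:
```python
from h import *
T=tool(); p=T[:3,3]; g=np.array([.5359,-.2171]); print(p,T[:2,:2].T@(g-p[:2])*1000)
s=cv2.resize(ctrl.snapshot('scene')[100:300,180:380,::-1],(400,400),interpolation=2)
w=cv2.resize(ctrl.snapshot('wrist')[0:320,160:480,::-1],(400,400))
cv2.imwrite('pics/c7.png',np.hstack([s,w]))
```

```text
[ 0.53559077 -0.21649797  0.21407854] [-0.37680877 -0.56220924]
```

View pics/c7.png

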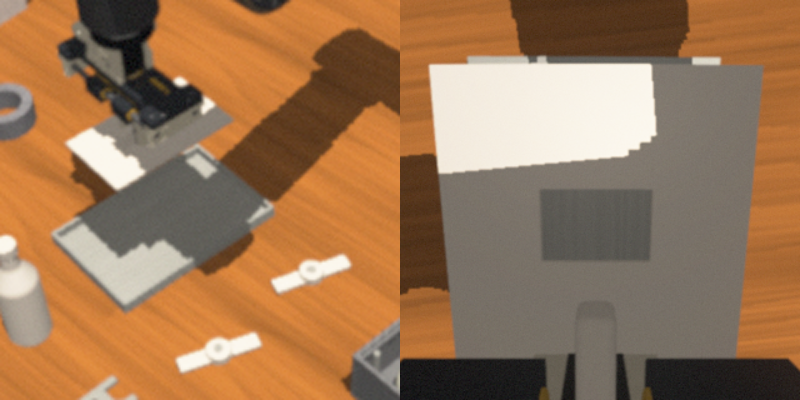

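The cover is centred over the tray and nearly level, with the near edge perhaps a few mm low. I'll lower it.

>>> apply_moves(
  targets=[
    {"travel": [0,0,12],"roll": 0,"jaw": 0},
    {"travel": [0,0,22],"roll": 0,"jaw": 0},
    {"travel": [0,0,25],"roll": 0,"jaw": 0},
    {"travel": [0,0,25],"roll": 0,"jaw": 0},
    {"travel": [0,0,25],"roll": 0,"jaw": 0},
    {"travel": [0,0,22],"roll": 0,"jaw": 0},
    {"travel": [0,0,16],"roll": 0,"jaw": 0},
    {"travel": [0,0,12],"roll": 0,"jaw": 0},
    {"travel": [0,0,8],"roll": 0,"jaw": 0},
    {"travel": [0,0,0],"roll": 0,"jaw": 0},
  ],
)

```text
clock: 12.9
tool_pos: [0.5356, -0.2162, 0.0465]
orientation: [-180.0, -0.1, 173.4]
force: [0.2, -0.3, -1.8]
opening: 0.0138
gripper_force: 30.0
```

>>> apply_moves(
  targets=[
    {"travel": [0,0,3],"roll": 0,"jaw": 0},
    {"travel": [0,0,3],"roll": 0,"jaw": 0},
    {"travel": [0,0,0],"roll": 0,"jaw": 0},
  ],
)

```text
clock: 13.2
tool_pos: [0.5363, -0.2165, 0.0417]
orientation: [180.0, 0.0, 173.4]
force: [-0.3, -0.2, -1.8]
opening: 0.014
gripper_force: 30.0
```

>>> apply_moves(
  targets=[
    {"travel": [0,0,2],"roll": 0,"jaw": 0},
    {"travel": [0,0,2],"roll": 0,"jaw": 0},
    {"travel": [0,0,0],"roll": 0,"jaw": 0},
  ],
)

```text
clock: 13.5
tool_pos: [0.536, -0.2165, 0.0374]
orientation: [180.0, -0.0, 173.4]
force: [0.6, 0.1, -1.9]
opening: 0.0137
gripper_force: 30.0
```

>>> apply_moves(
  targets=[
    {"travel": [0,0,1],"roll": 0,"jaw": 0},
    {"travel": [0,0,1],"roll": 0,"jaw": 0},
    {"travel": [0,0,0],"roll": 0,"jaw": 0},
  ],
)

```text
clock: 13.8
tool_pos: [0.5361, -0.2165, 0.0354]
orientation: [-180.0, -0.0, 173.4]
force: [-0.2, 0.5, -1.7]
opening: 0.0137
gripper_force: 30.0
```

>>> apply_moves(
  targets=[
    {"travel": [0,0,1],"roll": 0,"jaw": 0},
    {"travel": [0,0,0],"roll": 0,"jaw": 0},
  ],
)

```text
clock: 14.0
tool_pos: [0.5363, -0.2165, 0.0348]
orientation: [-180.0, 0.0, 173.4]
force: [-0.9, 0.5, -0.0]
opening: 0.0136
gripper_force: 30.0
```

Contact has started, since the force rose from -1.8 to 0. I'll press one more mm.

>>> apply_moves(
  targets=[
    {"travel": [0,0,1],"roll": 0,"jaw": 0},
    {"travel": [0,0,0],"roll": 0,"jaw": 0},
    {"travel": [0,0,0],"roll": 0,"jaw": 0},
  ],
)

```text
clock: 14.3
tool_pos: [0.5363, -0.2165, 0.0347]
orientation: [-180.0, 0.0, 173.4]
force: [-3.8, 2.8, 11.2]
opening: 0.0138
gripper_force: 30.0
```

Firmly seated at the expected height. I'll release and retreat straight up.

>>> apply_moves(
  targets=[
    {"travel": [0,0,-0.7],"roll": 0,"jaw": 0},
    {"travel": [0,0,0],"roll": 0,"jaw": 16},
    {"travel": [0,0,0],"roll": 0,"jaw": 24},
    {"travel": [0,0,0],"roll": 0,"jaw": 40},
    {"travel": [0,0,0],"roll": 0,"jaw": 40},
    {"travel": [0,0,-5],"roll": 0,"jaw": 40},
    {"travel": [0,0,-15],"roll": 0,"jaw": 40},
    {"travel": [0,0,-30],"roll": 0,"jaw": 40},
    {"travel": [0,0,-30],"roll": 0,"jaw": 40},
    {"travel": [0,0,-30],"roll": 0,"jaw": 40},
  ],
)

```text
clock: 15.3
tool_pos: [0.536, -0.2165, 0.1457]
orientation: [-180.0, -0.0, 173.4]
force: [1.3, 0.8, 0.7]
opening: 0.0396
gripper_force: 0.0
```

>>> apply_moves(
  targets=[
    {"travel": [0,0,-30],"roll": 0,"jaw": 40},
    {"travel": [0,0,-20],"roll": 0,"jaw": 40},
    {"travel": [0,0,-10],"roll": 0,"jaw": 40},
    {"travel": [0,0,0],"roll": 0,"jaw": 40},
    {"travel": [0,0,0],"roll": 0,"jaw": 40},
  ],
)

```text
clock: 15.8
tool_pos: [0.5356, -0.2163, 0.2033]
orientation: [180.0, -0.1, 173.4]
force: [-0.3, -0.2, -0.7]
opening: 0.0401
gripper_force: 0.0
```

Run:
```python
from h import *
print(ctrl.get_obs()['force'])
s=cv2.resize(ctrl.snapshot('scene')[100:300,180:380,::-1],(400,400),interpolation=2)
w=cv2.resize(ctrl.snapshot('wrist')[0:320,160:480,::-1],(400,400))
cv2.imwrite('pics/c8.png',np.hstack([s,w]))
```

```text
[-0.32152235 -0.24905988 -0.74828402]
```

View pics/c8.png

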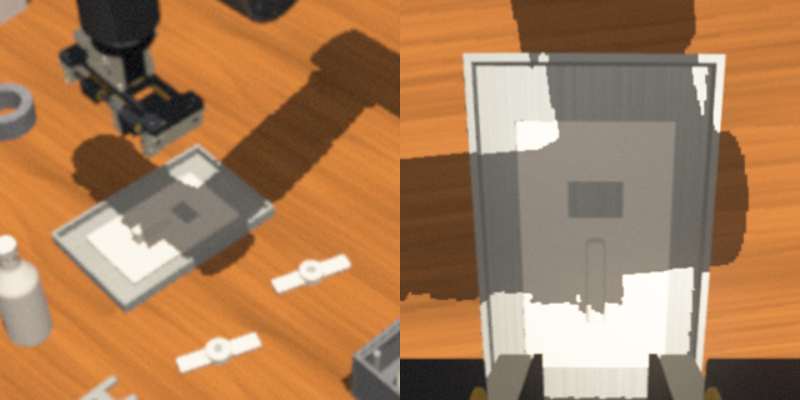

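The cover lies flat in the middle of the tray, handle up, with its corners inside the walls. The gripper is clear and the hinges haven't moved.

```bash
python3 -c "
from plant import ctrl
print(ctrl.close_job())"
```

```text
the job is handed in; nothing more can be done
None
```

The case is open with its bulb exposed, the cover lies flat and handle side up in the steel tray, and the job was handed in at about 16 s; the hand-in gave no verdict.

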